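# Unlatch the book trolley's tow coupling and hold it off its ball

### The job

The book trolley's yellow tow bar sits locked on its ball on the service board. Pull the red latch grip out sideways, away from the bar, against its spring while the bar is still seated, keep it out and lift the bar off the ball until the coupler's mouth is about 50 mm above the top of the ball. Finish while still gripping it and holding it up there, still; leave the other things on the board and bench where they are.

Things in the scene. Friction and masses are not known exactly. Their poses are not given: they have to be found in the camera images.
- hitch: Plywood service board 440 x 260 x 18 mm with the ball mount, fixed to the bench at a new place and yaw each time. Origin on the bench top right under the ball; x level along the tow bar from ball to pivot, y level to the latch's side, z up. The board spans x -90 to 350, y -130 to 130 mm. Steel ball 50 mm across, centre 72 mm above the bench.
- ball_top (a point): the top of the ball, 97 mm above the bench; axes as those of the board
- tongue: The yellow tow bar with the latch, pivoted on a pin along the board's y at board x = 300 mm, 92 mm above the bench; it and the latch move on arcs about the pin, lifting the coupler (0.30 rad: mouth 50 mm above the ball; stop 0.8). When down its frame equals the board's. Bar 44 mm square, 0.9 kg (+-25 %), 6 N to lift at the grip; falls if let go. Coupler 76 mm across, 60 to 116 mm high when down.
- coupler_mouth (a point): centre of the coupler's open underside, over the ball's axis and 60 mm above the bench when down; moves with the bar
- latch (a joint): Spring latch on the coupler, m: 0 = home (its bolt under the ball's foot locks the bar down), grows as the grip is pulled along the board's +y, stop 0.024. The bolt clears the ball above 0.013; pull to about 0.020. The spring draws it back with 3 N at 0, 11 N at 0.020, and it goes home if let go. The bar carries the latch, so the held grip also lifts the bar.
- latch_grip (a point): Point to grip, mid of the latch's red upright grip, 20 mm under its top: a block 30 mm along the board's x, 16 mm along y (pinch these faces), 44 mm tall, 132 to 176 mm above the bench when down, so clear above the coupler. 58 mm from the ball's axis along +y when home. It can pivot between finger pads as the bar tilts, so the gripper may stay upright.
- tin: a closed grease tin, 66 mm across, 55 mm tall, loose on the service board beside the tow bar, on the side away from the latch; leave it alone. Origin at the centre of its underside
- spanner: a steel spanner 170 mm long, lying loose on the service board on the latch's side, beyond the coupler; leave it alone. Origin at the centre of its underside (lying, near its middle)
- mug: a blue mug, 80 mm across, 95 mm tall, on the bench to one side; leave it alone. Origin at the centre of its underside
- books_a: a loose pile of four books, about 130 x 200 mm, 95 mm tall, on the bench to one side; leave it alone. Origin at the centre of its underside
- books_b: a loose pile of three books, about 130 x 200 mm, 75 mm tall, on the bench to the other side; leave it alone. Origin at the centre of its underside
- tape: a roll of packing tape, 104 mm across, 50 mm tall, on the bench to one side; leave it alone. Origin at the centre of its underside

How it is judged (in metres and radians):
On the way:
1. the latch is pulled clear of the ball while the bar is still seated (value of joint latch above 0.013 m and angle between tongue's own z axis and vertical below 0.04 rad), for 0.1 s.
At the end, for the whole second after the job is handed in: The coupler's mouth is held at least 30 mm above the top of the ball (bar raised less than 0.6 rad), still (under 0.05 rad/s), with the fingers pressing on the bar or its latch with more than 2 N; the bystanders have not been moved by more than 25 mm (z of coupler_mouth in the frame of ball_top above 0.03 m and angle between tongue's own z axis and vertical below 0.6 rad and angular speed of tongue below 0.05 rad/s and contact force between the fingers and tongue above 2 N); the arm keeps its last pose, push and grip.
It fails at once if a bystander is moved by more than 25 mm (distance of any of tin, spanner, mug, books_a, books_b, tape from where it was at the start of the episode above 0.025 m).
It also fails if it takes over 32 s, if anything falls off the work surface, if the arm or the gripper's body presses on something with over 40 N, if the wrist force passes 120 N, or if a joint passes its speed limit or range.

### The arm

A 6-joint arm with a two-finger parallel gripper is mounted at the origin on the work surface. World frame = base frame: x ahead of the robot, y to its left, z up, the work surface at z = 0. Lengths are in mm, angles in rad, forces in N, time in s.
With the tool pointing down it reaches from about 425 to 950 mm from the base axis. Payload 14.7 kg.
Tool frame: the origin (TCP) lies midway between the tips of the shut fingers; the grasp point (between the pads) lies 19 mm behind it; x points along the fingers, z is the direction in which the jaws open and shut, and the axes are right-handed (so a half turn about x gives the same grasp; the last joint's range is limited). The gripper opens to 85 mm and grips with 20 to 120 N. Pads are 22 mm wide; open, the fingers measure 114 mm over their backs; the gripper's body (76 mm by 85 mm) begins 54 mm behind the grasp point. The pads swing forward as they close: fully open they stand 13 mm farther back than shut.
Start: joints at [-1.152, 0.48, 1.596, -0, 1.065, -0.047], TCP at [291.954, -580.737, 231.297] pointing down, gripper open.
Joint ranges: [-2.75, 2.75], [-0.82, 2.05], [0.23, 2.67], [-1.56, 4.7], [0.09, 2.69], [-2.92, 2.92]. Speed limits (rad/s): [1.89, 1.89, 2.39, 3.01, 3.01, 3.01].

### API

Orientations are given as a rotation vector (axis times angle).
In Python, from workcell import sense, grab_frame, calibration, finish_job, cut_out gives the robot as it stands.
- The arm moves only by the tool drive_tool, never from a script. Its argument "motion" is a list of rows, each a list of 7 numbers: the finger opening in mm, from 0 to 85.4, then the shift along the tool's x, y, z in mm, then the turn, a rotation vector about the tool's x, y, z in degrees. In form: [[fingers, x, y, z, ax, ay, az], ...]. A call has exactly 8 rows; each row is the pose to reach, as a shift and turn from the pose commanded when the call began, along the tool's axes at that moment; what a row does not reach only later rows make up. A row lasts 1/8 s, in which the tool goes at most 62.5 mm and 10.7 degrees, less where a joint would pass 70% of its speed; a pose out of reach is approached as far as the arm can. A call with a gripper value outside its range is refused whole. The fingers move at their own pace and stop on an object; the grip force is fixed at half the most. Time passes only in rows, so rows that repeat a pose let the fingers close, or fill a call up. It gives the time, the measured TCP pose, the force and the opening at its end, in the units of the state.
- sense(): the state, without advancing time (a new reading comes with each control period).
- grab_frame(name): name is "side" or "top" or "wrist"; returns the picture (400x640x3 uint8, blue, green, red); there is no depth.
- calibration(name): a dict with "fx", "fy", "cx", "cy" (pixels), "R" (3x3) and "t" (3): a world point X has camera coordinates R X + t. Camera axes: x right, y down, z forward; pixel columns grow to the right and rows downward; lengths in mm; the calibration is good to about 2 mm. A picture is of the moment at which its call begins: read the wrist's pose just before it. calibration takes no time and is no camera call; for the wrist camera it gives the pose at the moment of the call.
- finish_job(): hands the job in, once; it reports no verdict.
Trained networks look in the newest picture that a camera, given by its name, has taken for a name from the list of things; names that differ only in an ending like _2 or _b are one class to them, and where a whole thing is asked for, a point or a joint stands for the part that bears it (a point fixed in the world has none). Each returns a list of dicts, best first, with "score" (0 to 1); they miss things now and then, are a little off and sometimes report something else, mostly with a low value. They report only what shows in the picture. A call takes as long as a camera call.
- cut_out(camera, query): "region" (400x640 bool, what is visible of it) and "position" ([row, column] in pixels, amid what is visible of it).
The state is a dict: "time_s": time; "joint_pos": joint angles; "joint_vel": joint speeds; "joint_efforts": joint torques, N m; "tool_pos": TCP position; "tool_rot": TCP orientation; "force": force on the tool from outside, world axes, zero at the start; "wrist_torque": the same for the moment, N m; "width": finger opening in mm.
Only numpy, scipy, OpenCV 4.12 (cv2) and the standard library are available. Lean on these libraries where they do the work, as an engineer would, in place of code of your own. Each camera call takes 0.05 s, during which the arm holds its last target. There are 200 camera calls.

## Working session

There is one attempt and no reset: what is moved stays moved. The work goes in short steps, Python scripts to look and compute and a tool call to move; the robot and the scene stay as the last step left them, time stands still between calls to the robot, and variables do not carry over. Pictures are saved under pics/ and viewed, about 8 in all and at most 12, crops included, and the job is handed in when it is done.

Besides the shell and the picture viewer there is one more tool, called after "Emit:" in YAML: its name, and indented under it one key for each argument. drive_tool: Moves the arm, as the interface text tells. Its arguments: {"type":"object","properties":{"motion":{"type":"array","items":{"type":"array","items":{"type":"number"}}}},"required":["motion"]}

```bash
mkdir -p pics
python3 - <<'E'
from workcell import *
import cv2,numpy as np
s=sense();print(s['time_s'],s['tool_pos'],s['tool_rot'],s['width'])
for c in ['side','top']:
    im=grab_frame(c);cv2.imwrite(f'pics/{c}0.png',im)
    k=calibration(c);print(c,k['fx'],k['cx'],k['cy'],np.round(k['R'],3).tolist(),np.round(k['t'],1).tolist())
    for q in ['latch_grip','tongue','tin','spanner']:
        for d in cut_out(c,q)[:2]: print(c,q,round(d['score'],2),np.round(d['position'],1),d['region'].sum())
E
```

```text
0.0 [ 291.79949148 -580.37672856  230.66539635] [ 0.86029804  1.39524963 -0.85920518] 85.58858732174605
side 394.9944604366526 318.1975751825248 194.63415570831228 [[-0.809, -0.588, 0.009], [-0.445, 0.601, -0.664], [0.384, -0.541, -0.748]] [450.3, 321.2, 1170.3]
side latch_grip 0.56 [195.  310.6] 290
side tongue 0.68 [175.3 310.7] 1573
side tongue 0.38 [156.7 311.6] 219
side tin 0.63 [154.9 313.4] 184
side tin 0.17 [188.3 300. ] 6305
side spanner 0.53 [359.4 269.9] 984
side spanner 0.52 [185.1 273. ] 207
top 414.7058436789386 321.5066577304323 198.45223290220767 [[-0.006, -1.0, 0.004], [-0.981, 0.005, -0.192], [0.192, -0.005, -0.981]] [1.0, 560.7, 1521.8]
top latch_grip 0.22 [197.6 448.4] 2060
top tongue 0.82 [171.4 339.3] 1229
top tongue 0.69 [191.  317.9] 56
top tin 0.74 [156.9 367.6] 222
top spanner 0.57 [143.2 321.8] 234
```

Run:
```python
import cv2,numpy as np
a=cv2.imread('pics/side0.png')[100:270,200:430];b=cv2.imread('pics/top0.png')[90:260,220:450]
f=lambda i:cv2.resize(i,None,fx=3.4,fy=3.4,interpolation=cv2.INTER_CUBIC)[:,:780]
cv2.imwrite('pics/a.png',f(a));cv2.imwrite('pics/b.png',f(b))
```

```text
(no output)
```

View pics/a.png

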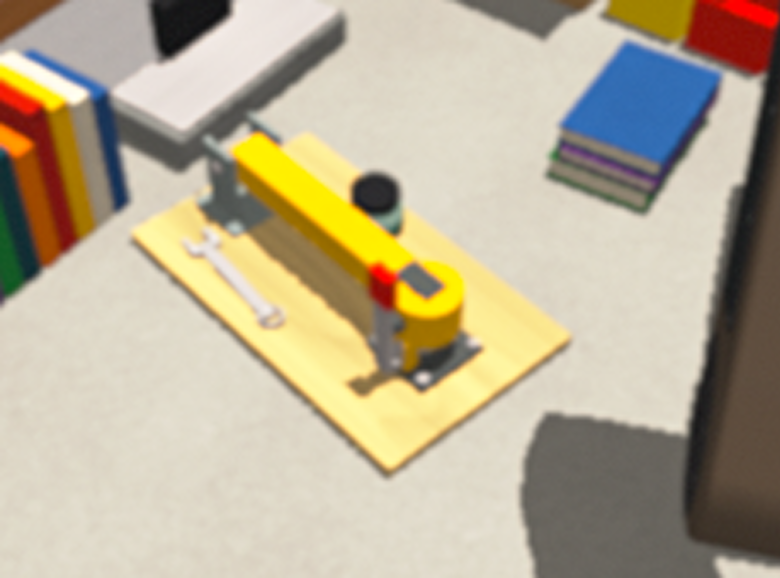

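View pics/b.png

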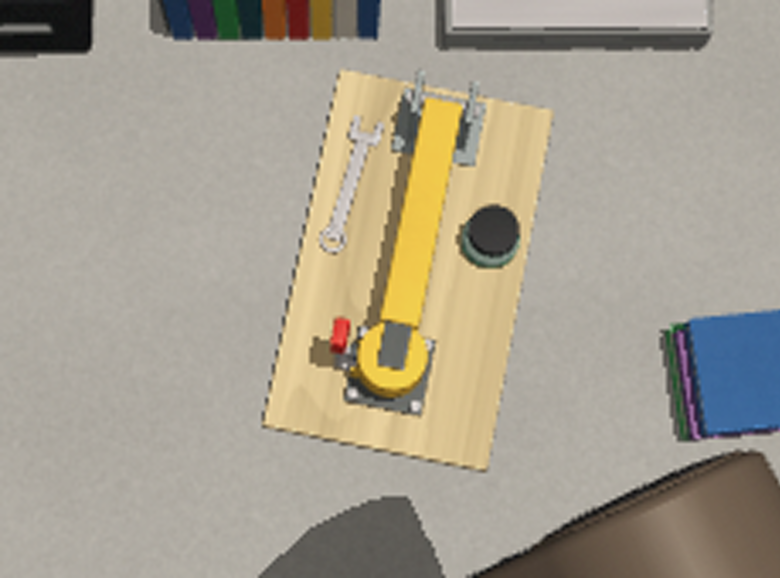

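The side and top crops agree. The board's corners are clear in both, the pivot end is at the far side, and the red grip is on the left (+y) at about (340,335) in the top crop and (383,286) in the side crop. I'll fit the board pose from the corners and the grip from the red blobs.

```bash
cat > h.py <<'E'
import numpy as np,cv2
from scipy.optimize import least_squares
from scipy.spatial.transform import Rotation as Ro
def proj(k,X):
    p=np.asarray(X)@np.array(k['R']).T+np.array(k['t'])
    return np.c_[k['fx']*p[:,0]/p[:,2]+k['cx'],k['fy']*p[:,1]/p[:,2]+k['cy']]
def w(p,X):
    c,s=np.cos(p[2]),np.sin(p[2]);X=np.asarray(X,float)
    return np.c_[p[0]+c*X[:,0]-s*X[:,1],p[1]+s*X[:,0]+c*X[:,1],X[:,2]]
def red(im,box):
    r0,r1,c0,c1=box;s=im[r0:r1,c0:c1].astype(int)
    m=(s[...,2]>120)&(s[...,1]<70)&(s[...,0]<80)
    y,x=np.nonzero(m);return np.array([x.mean()+c0,y.mean()+r0]),m.sum()
E
python3 - <<'E'
from h import *
from workcell import *
kt,ks=calibration('top'),calibration('side')
C=[[350,130,18],[350,-130,18],[-90,-130,18],[-90,130,18]]
t=np.array([[343,70],[551,107],[488,470],[263,427]])/3.4+[220,90]
s=np.array([[133,235],[305,133],[571,338],[388,475]])/3.4+[200,100]
rt,n1=red(cv2.imread('pics/top0.png'),(175,200,310,330));rs,n2=red(cv2.imread('pics/side0.png'),(170,200,300,325))
print(rt,n1,rs,n2)
f=lambda p:np.r_[(proj(kt,w(p,C))-t).ravel(),(proj(ks,w(p,C))-s).ravel()]
r=least_squares(f,[600,0,-.1]);p=r.x;print(p,np.round(r.fun,1))
G=[[0,58,156]];print('grip',w(p,G),'pred',proj(kt,w(p,G)),proj(ks,w(p,G)))
g=least_squares(lambda X:np.r_[(proj(kt,X[None])-rt).ravel(),(proj(ks,X[None])-rs).ravel()],w(p,G)[0]);print('tri',g.x,g.fun)
st=sense();R=Ro.from_rotvec(st['tool_rot']).as_matrix();print(R.round(3))
kw=calibration('wrist');print('wrist cam in tool',R.T@(-np.array(kw['R']).T@np.array(kw['t'])-st['tool_pos']))
E
```

```text
[319.64705882 187.41176471] 17 [311.78313253 184.06024096] 83
[ 5.63278686e+02 -5.07076249e+01 -2.05186150e-01] [-1.8 -0.3  0.1  0.9 -0.9  0.5 -1.  -0.2 -1.1 -1.2  0.8 -0.7  0.9 -1.
  0.7 -1.5]
grip [[575.09615188   6.07571335 156.        ]] pred [[319.25609618 189.03802472]] [[312.90645881 183.90952472]]
tri [581.67228873   4.33254639 149.88069822] [ 0.08828021  0.19729609 -0.18715368 -0.05598455]
[[-0.     0.893  0.449]
 [ 0.     0.449 -0.893]
 [-1.     0.    -0.   ]]
wrist cam in tool [-144.29400581   80.70948775   -0.50619786]
```

Emit:
drive_tool:
  motion:
    - [85, 0, 48, -37, 0, 0, 0]
    - [85, 0, 96, -74, 0, 0, 0]
    - [85, 0, 144, -111, 0, 0, 0]
    - [85, 0, 192, -148, 0, 0, 0]
    - [85, 0, 240, -185, 0, 0, 0]
    - [85, 0, 288, -222, 0, 0, 0]
    - [85, 0, 336, -259, 0, 0, 0]
    - [85, 0, 384, -296, 0, 0, 0]

```text
time_s: 1.5
tool_pos: [502.9, -142.0, 231.6]
tool_rot: [0.86, 1.393, -0.859]
force: [0.9, -0.8, -0.9]
width: 84.7
```

Emit:
drive_tool:
  motion:
    - [85, 0, 30, -25, 6, 0, 0]
    - [85, 0, 60, -50, 12, 0, 0]
    - [85, 0, 90, -70, 18, 0, 0]
    - [85, 0, 120, -90, 24, 0, 0]
    - [85, 0, 134, -98, 30, 0, 0]
    - [85, 0, 134, -98, 36, 0, 0]
    - [85, 0, 134, -98, 38.5, 0, 0]
    - [85, 0, 134, -98, 38.5, 0, 0]

```text
time_s: 2.5
tool_pos: [577.8, 4.0, 231.3]
tool_rot: [1.359, 1.105, -1.359]
force: [-0.0, 0.6, 1.1]
width: 85.0
```

Run:
```python
from h import *
from workcell import *
st=sense();R=Ro.from_rotvec(st['tool_rot']).as_matrix();print(st['time_s'],st['tool_pos'],R.round(3).tolist(),st['force'])
k=calibration('wrist');im=grab_frame('wrist');cv2.imwrite('pics/w1.png',im)
np.save('kw.npy',k,allow_pickle=True)
p=[563.3,-50.7,-.205]
print(proj(k,w(p,[[0,58,156],[0,58,176],[15,50,176],[15,66,176],[-15,66,176],[-15,50,176]])).round(0).tolist())
for q in ['latch_grip']:
    for d in cut_out('wrist',q)[:2]: print(d['score'],d['position'],d['region'].sum())
```

```text
2.5 [577.82220261   4.00848665 231.33031606] [[0.0, 0.979, -0.204], [-0.0, -0.204, -0.979], [-1.0, 0.0, -0.0]] [-0.01298336  0.61540503  1.05164822]
[[319.0, 211.0], [319.0, 222.0], [331.0, 200.0], [306.0, 200.0], [307.0, 242.0], [331.0, 242.0]]
0.79 [200.2, 326.3] 1817
```

View pics/w1.png

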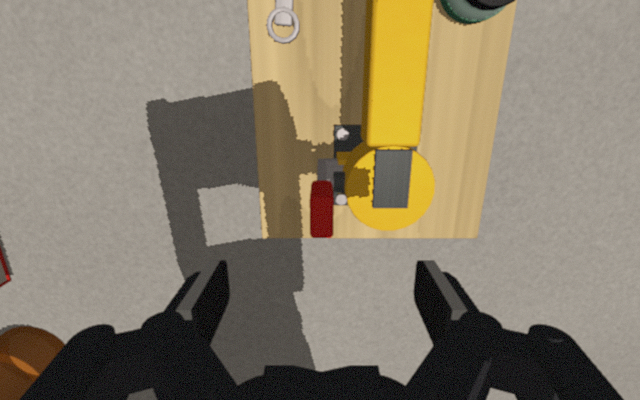

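The wrist view shows the grip at about columns 311–332 with its near edge at row 236. That is within about 4 mm of the prediction and centred under the jaws, so I descend and close.

Emit:
drive_tool:
  motion:
    - [85, 20, 1, 0, 0, 0, 0]
    - [85, 40, 1, 0, 0, 0, 0]
    - [85, 60, 1, 0, 0, 0, 0]
    - [85, 75, 1, 0, 0, 0, 0]
    - [85, 85, 1, 0, 0, 0, 0]
    - [85, 92, 1, 0, 0, 0, 0]
    - [85, 93, 1, 0, 0, 0, 0]
    - [85, 93, 1, 0, 0, 0, 0]

```text
time_s: 3.6
tool_pos: [579.0, 3.7, 138.6]
tool_rot: [1.36, 1.104, -1.359]
force: [-0.6, 0.5, 0.7]
width: 85.1
```

Emit:
drive_tool:
  motion:
    - [50, 0, 0, 0, 0, 0, 0]
    - [30, 0, 0, 0, 0, 0, 0]
    - [20, 0, 0, 0, 0, 0, 0]
    - [10, 0, 0, 0, 0, 0, 0]
    - [5, 0, 0, 0, 0, 0, 0]
    - [5, 0, 0, 0, 0, 0, 0]
    - [5, 0, 0, 0, 0, 0, 0]
    - [5, 0, 0, 0, 0, 0, 0]

```text
time_s: 4.6
tool_pos: [578.9, 3.8, 138.5]
tool_rot: [1.36, 1.104, -1.359]
force: [-1.6, 1.8, 5.0]
width: 15.2
```

Run:
```python
from h import *
from workcell import *
s=sense();R=Ro.from_rotvec(s['tool_rot']).as_matrix();print(s['time_s'],s['tool_pos'],s['width'],R.T@s['force'],s['force'])
a=grab_frame('wrist')[100:400,170:470];b=grab_frame('side')[130:230,260:360]
cv2.imwrite('pics/g.png',np.hstack([cv2.resize(a,(390,390)),cv2.resize(b,(390,390))]))
```

```text
4.6 [578.87384675   3.76299708 138.45844311] 15.153635870448428 [-5.01235009 -1.90487926 -1.47485779] [-1.56370548  1.83339938  5.01207499]
```

View pics/g.png

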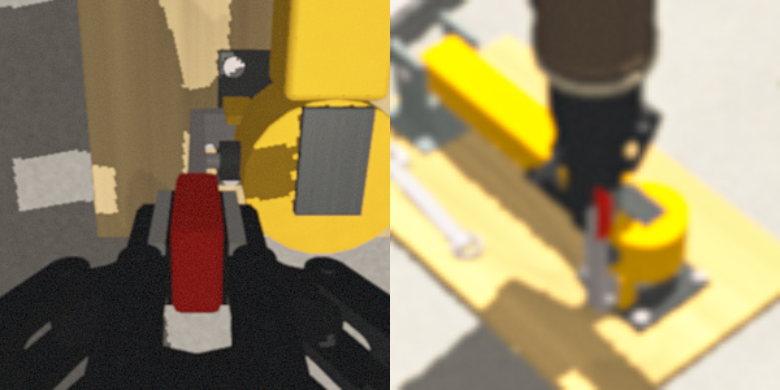

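The red grip sits squarely between the pads, with a width of 15 mm. Next I pull along the board's +y, which is tool −z.

Emit:
drive_tool:
  motion:
    - [5, 0, 0, -4, 0, 0, 0]
    - [5, 0, 0, -8, 0, 0, 0]
    - [5, 0, 0, -12, 0, 0, 0]
    - [5, 0, 0, -16, 0, 0, 0]
    - [5, 0, 0, -19, 0, 0, 0]
    - [5, 0, 0, -20, 0, 0, 0]
    - [5, 0, 0, -20, 0, 0, 0]
    - [5, 0, 0, -20, 0, 0, 0]

```text
time_s: 5.7
tool_pos: [582.7, 22.3, 138.4]
tool_rot: [1.358, 1.104, -1.36]
force: [-1.3, -10.6, 5.9]
width: 15.3
```

Run:
```python
from h import *
from workcell import *
s=sense();R=Ro.from_rotvec(s['tool_rot']).as_matrix();print(s['time_s'],s['tool_pos'],s['width'],R.T@s['force'],s['force'])
a=grab_frame('wrist')[100:400,170:470];b=grab_frame('side')[130:230,260:360]
cv2.imwrite('pics/g2.png',np.hstack([cv2.resize(a,(390,390)),cv2.resize(b,(390,390))]))
```

```text
5.7 [582.70795534  22.32141164 138.39090889] 15.317604480540835 [-5.9134242   0.85116274 10.61537712] [ -1.33512432 -10.55776213   5.9270901 ]
```

View pics/g2.png

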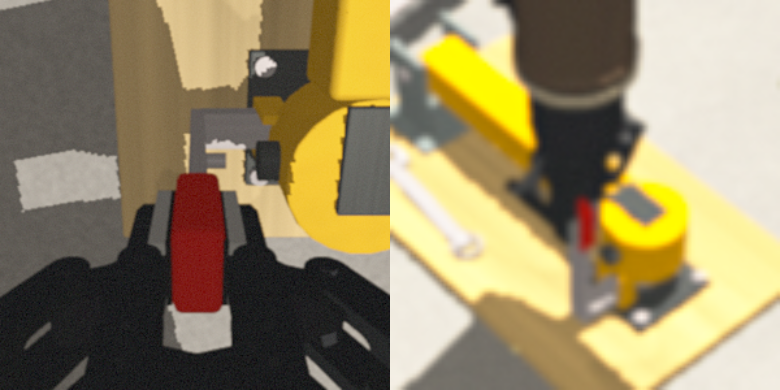

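Latch force is 10.6 N, which puts it about 19 mm out, and the bar is still seated. Now I lift along the arc about the pin.

Emit:
drive_tool:
  motion:
    - [5, -5.5, 1.3, 0, 0, 0, 0]
    - [5, -11, 2.6, 0, 0, 0, 0]
    - [5, -16.5, 4.1, 0, 0, 0, 0]
    - [5, -22, 5.7, 0, 0, 0, 0]
    - [5, -27.5, 7.4, 0, 0, 0, 0]
    - [5, -33, 9.2, 0, 0, 0, 0]
    - [5, -38, 11, 0, 0, 0, 0]
    - [5, -43.5, 13, 0, 0, 0, 0]

```text
time_s: 6.8
tool_pos: [594.4, 19.5, 180.7]
tool_rot: [1.357, 1.105, -1.362]
force: [-0.9, -10.5, -9.5]
width: 15.3
```

Emit:
drive_tool:
  motion:
    - [5, -5.5, 2, 0, 0, 0, 0]
    - [5, -11, 4, 0, 0, 0, 0]
    - [5, -16, 6.5, 0, 0, 0, 0]
    - [5, -21, 9, 0, 0, 0, 0]
    - [5, -26, 11.5, 0, 0, 0, 0]
    - [5, -31, 14, 0, 0, 0, 0]
    - [5, -36, 16.5, 0, 0, 0, 0]
    - [5, -41, 19.5, 0, 0, 0, 0]

```text
time_s: 7.8
tool_pos: [612.8, 15.5, 221.5]
tool_rot: [1.356, 1.106, -1.364]
force: [-5.2, -8.9, -7.0]
width: 15.4
```

Emit:
drive_tool:
  motion:
    - [5, 0, 0, 0, 0, 0, 0]
    - [5, 0, 0, 0, 0, 0, 0]
    - [5, 0, 0, 0, 0, 0, 0]
    - [5, 0, 0, 0, 0, 0, 0]
    - [5, 0, 0, 0, 0, 0, 0]
    - [5, 0, 0, 0, 0, 0, 0]
    - [5, 0, 0, 0, 0, 0, 0]
    - [5, 0, 0, 0, 0, 0, 0]

```text
time_s: 8.8
tool_pos: [612.8, 15.5, 221.4]
tool_rot: [1.356, 1.106, -1.364]
force: [-5.5, -9.4, -6.8]
width: 15.2
```

Run:
```python
from h import *
from workcell import *
s=sense();R=Ro.from_rotvec(s['tool_rot']).as_matrix();print(s['time_s'],s['tool_pos'],s['width'],R.T@s['force'],s['force'],np.abs(s['joint_vel']).max())
a=grab_frame('wrist')[100:400,170:470];b=grab_frame('side')[130:230,260:360]
cv2.imwrite('pics/g3.png',np.hstack([cv2.resize(a,(390,390)),cv2.resize(b,(390,390))]))
for q in ['tin','spanner']: 
    for c in ['side','top']:
        grab_frame(c);print(q,c,[(round(d['score'],2),np.round(d['position'])) for d in cut_out(c,q)[:2]])
```

```text
8.8 [612.83688835  15.54952315 221.41625143] 15.208783645564788 [ 6.79398707 -3.41108296 10.27539231] [-5.47240991 -9.36907532 -6.75652217] 0.0019627312977904795
tin side []
tin top [(0.7, array([158., 367.]))]
spanner side [(0.53, array([184., 273.]))]
spanner top []
```

View pics/g3.png

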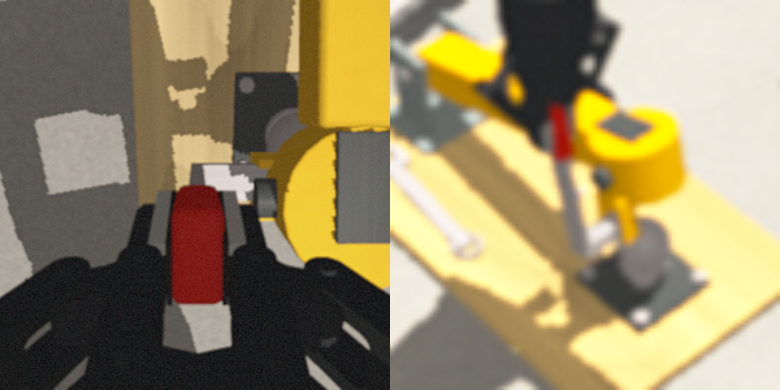

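The bar is off the ball and held: the ball shows free below the coupler in the side view, and nothing is moving. I'm handing it in.

```bash
python3 -c "
from workcell import *
print(finish_job());s=sense();print(s['time_s'],s['tool_pos'],s['width'],s['force'])"
```

```text
the job is handed in; nothing more can be done
None
the job is handed in; nothing more can be done
```

The tow bar is off its ball and held up by the latch grip. I handed the job in at about 9 s, and no verdict was reported.

- **Latch:** I pulled the red grip 20 mm (commanded) along the board's +y with the bar still seated. The measured travel was about 19 mm and the spring force 10.6 N, so the bolt was clear of the ball.
- **Lift:** I then followed the pin's arc and raised the grip by 83 mm. By geometry that is a tilt of about 0.29 rad, which puts the coupler's mouth about 50 mm above the ball top. I did not measure the mouth directly.
- **Last check before handing in:** Finger opening was 15.2 mm on the grip, and the side view shows the ball free below the coupler. The arm was still, with the spring and bar loads still showing at the wrist.
- **Bystanders:** The tin (top view) and spanner (side view) were each found within about a pixel of where they started. Each was missed in the other view. I did not re-measure the mug, books or tape; the arm's path stayed well above them.

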